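# Point out the sign bundle that is running low and log it

## Robot

A 6-joint arm with a two-finger parallel gripper is mounted at the origin on the work surface. World frame = base frame: x ahead of the robot, y to its left, z up, the work surface at z = 0. Lengths are in mm, angles in rad, forces in N, time in s.
With the tool pointing down it reaches from about 300 to 775 mm from the base axis. Payload 14.6 kg.
Tool frame: the origin (TCP) lies midway between the tips of the shut fingers; the grasp point (between the pads) lies 19 mm behind it; z points along the fingers, y is the line along which they close (so a half turn about z gives the same grasp; the last joint's range is limited). The gripper opens to 85 mm and grips with 20 to 120 N. Pads are 22 mm wide; open, the fingers measure 114 mm over their backs; the gripper's body (76 mm by 85 mm) begins 54 mm behind the grasp point. The pads swing forward as they close: fully open they stand 13 mm farther back than shut.
Start: joints at [-0.067, 0.3, 1.521, -0, 1.321, -0.067], TCP at [549.99, -0.002, 231.281] pointing down, gripper open.
Joint ranges: [-3.03, 3.03], [-0.79, 2.21], [0.23, 2.52], [-1.04, 4.18], [0, 3.07], [-2.55, 2.55]. Speed limits (rad/s): [2.22, 2.22, 2.57, 3.14, 3.14, 3.14].

## Interface

Orientations are given as a unit quaternion [w, x, y, z].
In Python, from cell import telemetry, capture, calibration, manip gives the robot as it stands.
- The arm moves only by the shell command python3 -m pendant 'ROWS' [OPENING] [FORCE]. ROWS is text: rows parted by semicolons, each of 6 numbers parted by spaces: the shift along the tool's x, y, z in mm, then the turn, a rotation vector about the tool's x, y, z in rad. A call has 1 to 12 rows; each row shifts and turns the commanded pose from where the row before left it, along the tool's axes as they then stand; what a row does not reach is not made up. A row lasts 1/12 s, in which the tool goes at most 41.7 mm and 7.16 degrees, less where a joint would pass 70% of its speed; a pose out of reach is approached as far as the arm can. A call is refused whole if a number of a shift passes 41.7 or a number of a turn 0.125, either way. A call with a gripper value outside its range is refused whole. OPENING is the opening, from 0 (shut) to 1 (fully open), set as the call begins (- or left out, the last holds). The fingers move at their own pace and stop on an object; FORCE is the grip in N (left out, the last holds). Time passes only in rows, so rows that do not move let the fingers close. It gives the time, the measured TCP pose, the force, the opening and the grip force at its end, in the units of the state.
- telemetry.sense(): the state, without advancing time (a new reading comes with each control period).
- capture(name): name is "scene" or "side" or "wrist"; returns (picture, depth): 384x512x3 uint8, blue, green, red; 384x512 float32, mm along the optical axis (not along the pixel's ray), 0 where there is no reading.
- calibration(name): a dict with "camera_matrix" (3x3 intrinsics, pixels), "T" (4x4, takes a point from camera to world coordinates); the wrist camera has in their place "tool_from_camera" (4x4, takes a point from camera to tool coordinates, whose origin is the TCP and whose axes are the flange's). Camera axes: x right, y down, z forward; pixel columns grow to the right and rows downward; lengths in mm; the calibration is good to about 2 mm. A picture is of the moment at which its call begins: read the wrist's pose just before it. calibration takes no time and is no camera call.
- manip.sign_off(): hands the job in; it is judged then, once.
The state is a dict: "time": time; "joint_positions": joint angles; "qvel": joint speeds; "effort": joint torques, N m; "position": TCP position; "eef_rot": TCP orientation; "wrist_force": force on the tool from outside, world axes, zero at the start; "wrist_torque": the same for the moment, N m; "gripper_width": finger opening in mm; "finger_force": force on a finger pad.
Only numpy, scipy, OpenCV 4.12 (cv2) and the standard library are available. Lean on these libraries where they do the work, as an engineer would, in place of code of your own. Each camera call takes 0.05 s, during which the arm holds its last target. There are 200 camera calls.

## Task

Stock check at the sign bench: point at the lowest of the four paper-banded bundles of yellow strip signs, holding the fingertips still just above the middle of its top (about 1 to 3 cm off, without touching it) for a good two seconds, so the stock camera can record it. Then press the push button on the grey logging box fully down to log it, let it come up again and draw clear. Don't touch or move any of the bundles, the tape roll, the jar or the carton, and don't come down low over any of the higher bundles.

Things in the scene. Friction and masses are not known exactly. Their poses are not given: they have to be found in the camera images.
- stack_a: the lowest of the four loose bundles of yellow strip signs: 4 plates lying flat, tied with two white paper bands, 150 mm along its x, 50 mm along its y, 16 mm high; origin at the centre of its underside, z up, so the middle of its top plate is 16 mm above the origin
- stack_b: a higher of the four loose bundles of yellow strip signs: 10 plates lying flat, tied with two white paper bands, 150 mm along its x, 50 mm along its y, 40 mm high; origin at the centre of its underside, z up, so the middle of its top plate is 40 mm above the origin
- stack_c: a higher of the four loose bundles of yellow strip signs: 13 plates lying flat, tied with two white paper bands, 150 mm along its x, 50 mm along its y, 52 mm high; origin at the centre of its underside, z up, so the middle of its top plate is 52 mm above the origin
- stack_d: a higher of the four loose bundles of yellow strip signs: 17 plates lying flat, tied with two white paper bands, 150 mm along its x, 50 mm along its y, 68 mm high; origin at the centre of its underside, z up, so the middle of its top plate is 68 mm above the origin
- log_button_top (a point): centre of the top face of the round black push button (36 mm across) on the logging box, a fixed grey box 100 by 90 by 45 mm with a metal face; the button points straight up and is pressed straight down; when up, this point is 68 mm above the work surface; it goes down with the button
- log_button (a joint): how far the push button is pressed: 0 up, 0.007 m fully down; a spring pushes it up again, fully down takes about 5 N
- tape_roll: bystander: roll of pale tape lying flat, 104 mm across, 48 mm high, origin at the centre of its underside
- jar: bystander: closed jar, 64 mm across, 85 mm high, origin at the centre of its underside
- carton: bystander: small cardboard carton 70 by 110 by 50 mm high, origin at the centre of its underside
Mind the look-alikes: they are no part of the job. Leave any blue, orange or turquoise look-alike of the stack_b alone.

How it is judged:
By the outcome, as a careful person would: the job done as asked, in the order asked, and still so for the second after the job is handed in, with the robot touching nothing.
It also fails if it takes over 43 s, if anything falls off the work surface, if the arm or the gripper's body presses on something with over 40 N, if the wrist force passes 120 N, or if a joint passes its speed limit or range.

## Working session

There is one attempt and no reset: what is moved stays moved. The work goes in short steps, Python scripts to look and compute and a shell command to move; the robot and the scene stay as the last step left them, time stands still between calls to the robot, and variables do not carry over. Pictures are saved under pics/ and viewed, at most 10 in all, crops included, and the job is handed in when it is done.

```bash
mkdir -p pics
cat > h.py <<'E'
import numpy as np, cv2
from cell import telemetry, capture, calibration, manip
def world(cam,depth):
    c=calibration(cam);K=np.array(c["camera_matrix"]);T=np.array(c["T"])
    v,u=np.mgrid[:depth.shape[0],:depth.shape[1]]
    P=np.stack([(u-K[0,2])/K[0,0]*depth,(v-K[1,2])/K[1,1]*depth,depth],-1)
    W=P@T[:3,:3].T+T[:3,3]; W[depth==0]=np.nan
    return W
E
python3 - <<'E'
from h import *
for n in("scene","side"):
    p,d=capture(n);cv2.imwrite(f"pics/{n}0.png",p);np.savez(f"{n}0.npz",p=p,d=d)
    print(n,np.array(calibration(n)["T"]).round(2).tolist())
print(telemetry.sense())
E
```

```text
scene [[0.84, 0.41, -0.36, 939.03], [0.54, -0.61, 0.58, -590.78], [0.02, -0.68, -0.73, 825.81], [0.0, 0.0, 0.0, 1.0]]
side [[0.77, -0.46, 0.45, 13.69], [-0.64, -0.53, 0.55, -719.78], [-0.01, -0.71, -0.7, 976.32], [0.0, 0.0, 0.0, 1.0]]
{'time': 0.1, 'joint_positions': array([-6.66049543e-02,  3.00430336e-01,  1.52148899e+00,  3.13578153e-05,
        1.32070724e+00, -6.66021737e-02]), 'qvel': array([-2.81408584e-04, -2.07709793e-03, -2.30460504e-03, -6.58998163e-04,
        9.92578712e-04, -2.27106242e-05]), 'effort': array([ 5.41233840e-04, -5.44380498e+01, -3.62372375e+01, -1.11349805e-04,
        3.02289474e-03, -1.80062301e-05]), 'position': array([5.49801410e+02, 1.50424874e-02, 2.30782635e+02]), 'eef_rot': array([-3.99062175e-04,  7.07110419e-01,  7.07102954e-01, -3.28972246e-04]), 'wrist_force': array([ 0.70307349,  0.19365495, -0.22882887]), 'wrist_torque': array([-0.00610119, -0.03868303,  0.00566064]), 'finger_force': 0.0, 'gripper_width': 85.0988931337732}
```

View pics/scene0.png

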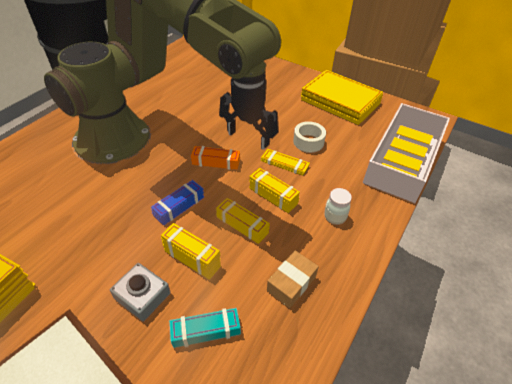

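View pics/side0.png

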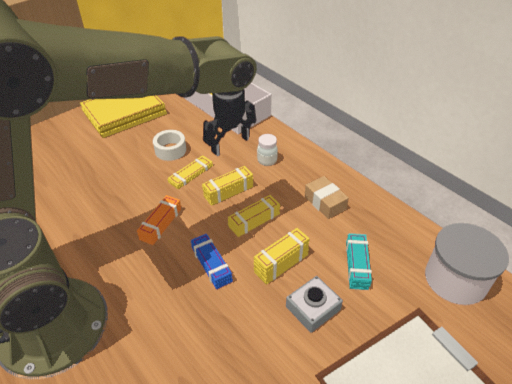

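The scene view shows four banded yellow bundles at (285,162), (274,189), (243,221) and (191,250), with the button at (138,285). The side view shows the same bundles at (190,172), (228,185), (255,215) and (282,255), with the button at (315,294). The bundle at (285,162) looks thinnest, so I'll measure the heights and check it in a crop.

```bash
cat > m.py <<'E'
from h import *
seeds={"scene":[(285,162),(274,189),(243,221),(191,250)],"side":[(190,172),(228,185),(255,215),(282,255)]}
for n in seeds:
    f=np.load(n+"0.npz");p,d=f["p"],f["d"];W=world(n,d)
    hsv=cv2.cvtColor(p,cv2.COLOR_BGR2HSV)
    m=cv2.inRange(hsv,(22,120,60),(34,255,255))
    m=cv2.morphologyEx(m,cv2.MORPH_CLOSE,np.ones((7,7)))
    k,l,st,ce=cv2.connectedComponentsWithStats(m)
    for s in seeds[n]:
        i=l[s[1],s[0]]; q=W[(l==i)]; q=q[np.isfinite(q[:,2])]
        z=np.percentile(q[:,2],85); t=q[abs(q[:,2]-z)<4]
        r=cv2.minAreaRect(t[:,:2].astype(np.float32))
        print(n,s,i,st[i].tolist(),"topz %.1f"%np.median(t[:,2]),"rect",np.round(r[0],1),np.round(r[1],1),round(r[2],1))
    # button: dark round region atop box
    s={"scene":(138,285),"side":(315,294)}[n]
    g=cv2.inRange(hsv,(0,0,0),(180,255,75)); win=np.zeros_like(g);cv2.circle(win,s,20,255,-1)
    q=W[(g&win)>0];q=q[np.isfinite(q[:,2])];t=q[abs(q[:,2]-68)<5]
    print("button",len(q),len(t),np.median(q[:,2]).round(1),np.round(cv2.minEnclosingCircle(t[:,:2].astype(np.float32))[0],1),t.mean(0).round(1),np.ptp(t,0).round(1))
    if n=="scene": cv2.imwrite("pics/crop.png",cv2.resize(p[120:300,120:340],None,fx=3,fy=3,interpolation=cv2.INTER_CUBIC))
    h=W[...,2]
    R={"scene":(310,137),"side":(170,143)}[n]; J={"scene":(340,200),"side":(267,145)}[n]; 
    print("tape/jar",W[R[1],R[0]-13].round(),W[J[1]-4,J[0]].round())
E
python3 m.py
```

```text
scene (285, 162) 53 [261, 149, 49, 26, 638] topz 15.3 rect [552.7 216.3] [146.4  51.7] 6.1
scene (274, 189) 54 [250, 168, 49, 45, 1176] topz 51.1 rect [592.   76.2] [ 49.3 147.5] 83.7
scene (243, 221) 55 [216, 199, 54, 44, 1168] topz 39.1 rect [577.2 -61.7] [ 49.4 147.6] 86.2
scene (191, 250) 56 [161, 223, 59, 54, 1731] topz 67.0 rect [ 532.5 -221.4] [ 49.3 146.2] 89.1
button 119 84 66.0 [ 504.  -367.9] [ 508.6 -365.3   66.8] [26.7 30.8  7.1]
tape/jar [541. 314.  36.] [777. 106.  85.]
side (190, 172) 4 [168, 156, 45, 33, 612] topz 14.8 rect [549.2 214.4] [149.5  50.5] 6.1
side (228, 185) 5 [202, 166, 51, 39, 1111] topz 50.8 rect [588.4  75.2] [ 50.5 144.9] 81.6
side (255, 215) 6 [228, 195, 52, 41, 1086] topz 38.5 rect [572.8 -63.5] [ 51.4 146.4] 85.0
side (282, 255) 7 [254, 228, 55, 56, 1675] topz 66.7 rect [ 527.7 -223.5] [ 49.9 147.6] 88.9
button 170 142 66.3 [ 494.3 -368.6] [ 494.1 -369.5   66.8] [33.2 33.1  7.7]
tape/jar [522. 357.  49.] [766. 100.  84.]
```

View pics/crop.png

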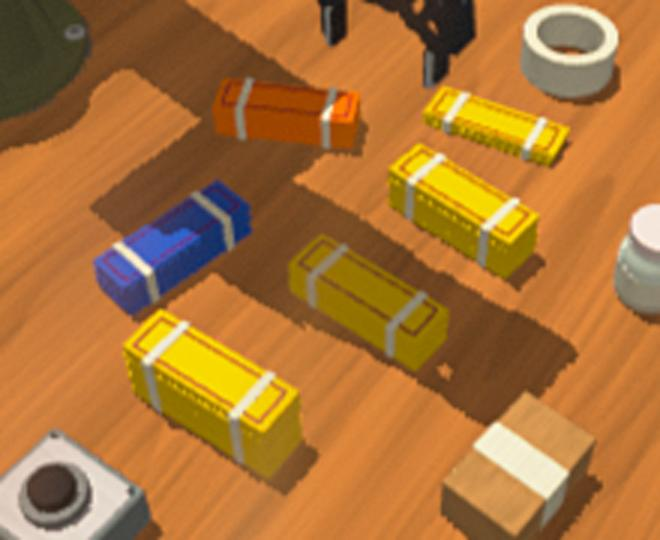

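Named by their scene pixels, the candidates are (285,162) at 15 mm, (243,221) at 39 mm, (274,189) at 51 mm and (191,250) at 67 mm. The crop confirms that the one at (285,162), next to the tape roll, is the thin four-plate bundle, so it's stack_a, centred near (551,215). The blue, orange and turquoise bundles are look-alikes. I'll shut the fingers and move over stack_a while staying high.

```bash
python3 -m pendant '10 0 0 0 0 0;18 0 0 0 0 0;20 0 0 0 0 0;20 0 0 0 0 0;20 0 0 0 0 0;20 0 0 0 0 0;20 0 0 0 0 0;20 0 0 0 0 0;20 0 0 0 0 0;20 0 0 0 0 0;18 1 0 0 0 0;9 0 0 0 0 0' 0 20
python3 -m pendant '0 0 0 0 0 0;0 0 0 0 0 0'
cat > w.py <<'E'
from h import *
import sys
from scipy.spatial.transform import Rotation as Ro
s=telemetry.sense();q=s["eef_rot"];p,d=capture("wrist");c=calibration("wrist")
T=np.eye(4);T[:3,:3]=Ro.from_quat([q[1],q[2],q[3],q[0]]).as_matrix();T[:3,3]=s["position"]
T=T@np.array(c["tool_from_camera"]);K=np.array(c["camera_matrix"])
v,u=np.mgrid[:384,:512];W=np.stack([(u-K[0,2])/K[0,0]*d,(v-K[1,2])/K[1,1]*d,d],-1)@T[:3,:3].T+T[:3,3]
cv2.imwrite(sys.argv[1],p);np.savez("wrist.npz",p=p,d=d,W=W)
print(s["position"].round(1),s["gripper_width"].round(1),s["wrist_force"].round(2),s["time"])
E
python3 w.py pics/w1.png
python3 - <<'E'
from h import *
f=np.load("wrist.npz");p,W=f["p"],f["W"];hsv=cv2.cvtColor(p,cv2.COLOR_BGR2HSV)
m=cv2.morphologyEx(cv2.inRange(hsv,(22,120,60),(34,255,255)),cv2.MORPH_CLOSE,np.ones((31,31)))
k,l,st,ce=cv2.connectedComponentsWithStats(m)
for i in range(1,k):
    if st[i,4]>800:
        t=W[l==i];t=t[f["d"][l==i]>0];z=np.percentile(t[:,2],85);t=t[abs(t[:,2]-z)<4]
        r=cv2.minAreaRect(t[:,:2].astype(np.float32));print(ce[i].round(),st[i].tolist(),z.round(1),np.round(r[0],1),np.round(r[1],1),round(r[2],1))
E
```

```text
time: 1.1
position: [550.5, 217.4, 231.0]
eef_rot: [-0.0, 0.707, 0.708, -0.0]
wrist_force: [0.5, -0.1, 0.3]
gripper_width: -0.2
finger_force: 0.0
time: 1.27
position: [550.8, 215.0, 231.0]
eef_rot: [-0.0, 0.707, 0.707, -0.0]
wrist_force: [-0.5, -0.6, 1.3]
gripper_width: -0.1
finger_force: 0.0
[258. 157.] [201, 135, 112, 46, 3712] 16.6 [549.3 218.3] [147.5  46.7] 6.4
[304. 252.] [237, 227, 105, 52, 2498] 52.7 [624.6  75.6] [45.7 78.5] 85.7Traceback (most recent call last):
  File "w.py", line 9, in <module>
    print(s["position"].round(1),s["gripper_width"].round(1),s["wrist_force"].round(2),s["time"])
                                 ^^^^^^^^^^^^^^^^^^^^^^^^
AttributeError: 'float' object has no attribute 'round'
```

View pics/w1.png

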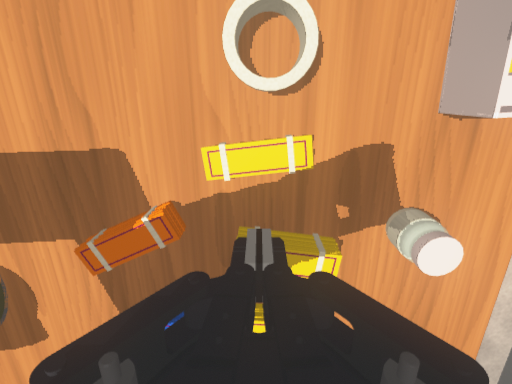

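The wrist view shows stack_a at (258,157), with the tape roll above it and stack_c below. It puts the bundle at (549,218) with its top at 16.6 mm. The three views average about (550.5,216). Next I'll descend 195 mm to about 20 mm above its top and hold for about 3 s.

```bash
sed -i 's/s\["gripper_width"\].round(1)/s["gripper_width"]/' w.py
python3 -m pendant '1 0 10 0 0 0;0 0 20 0 0 0;0 0 22 0 0 0;0 0 22 0 0 0;0 0 22 0 0 0;0 0 22 0 0 0;0 0 20 0 0 0;0 0 19 0 0 0;0 0 15 0 0 0;0 0 12 0 0 0;0 0 7 0 0 0;0 0 4 0 0 0'
for i in 1 2 3; do python3 -m pendant '0 0 0 0 0 0;0 0 0 0 0 0;0 0 0 0 0 0;0 0 0 0 0 0;0 0 0 0 0 0;0 0 0 0 0 0;0 0 0 0 0 0;0 0 0 0 0 0;0 0 0 0 0 0;0 0 0 0 0 0;0 0 0 0 0 0;0 0 0 0 0 0' | head -2; done
python3 - <<'E'
from h import *
p,d=capture("scene");q,_=capture("side")
cv2.imwrite("pics/pt.png",np.hstack([cv2.resize(p[90:220,200:330],(390,390)),cv2.resize(q[90:220,130:260],(390,390))]))
E
```

```text
time: 2.32
position: [550.8, 215.5, 35.3]
eef_rot: [-0.0, 0.707, 0.707, -0.0]
wrist_force: [0.4, -0.2, -0.9]
gripper_width: -0.1
finger_force: 0.0
time: 3.32
position: [551.0, 216.0, 36.3]
time: 4.32
position: [551.0, 216.0, 36.3]
time: 5.32
position: [551.0, 216.0, 36.3]
```

View pics/pt.png

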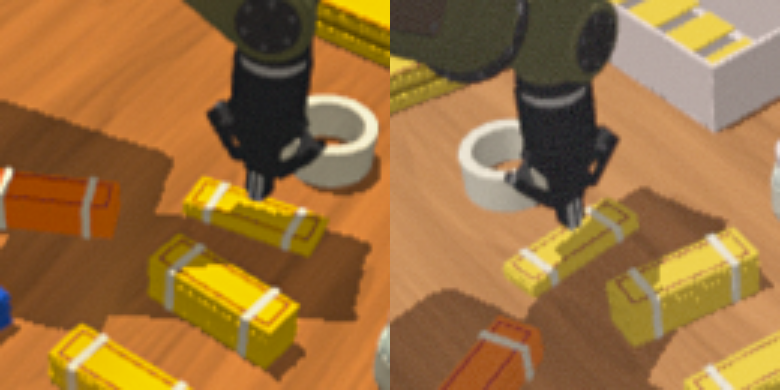

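Both views show the shut fingertips just over the middle of stack_a, at (258,185) on the left and (575,222) on the right, without touching it. The arm held still for 3 s at a 20 mm gap. Next I'll rise and cross high to the button.

```bash
python3 -m pendant '0 0 -5 0 0 0;0 0 -10 0 0 0;0 0 -18 0 0 0;0 0 -20 0 0 0;0 0 -20 0 0 0;0 0 -20 0 0 0;0 0 -20 0 0 0;0 0 -20 0 0 0;0 0 -20 0 0 0;0 0 -20 0 0 0;0 0 -14 0 0 0;0 0 -8 0 0 0' |head -2
python3 -m pendant '-10 0 0 0 0 0;-20 -2 0 0 0 0;-25 -3 0 0 0 0;-26 -3 0 0 0 0;-26 -3 0 0 0 0;-26 -3 0 0 0 0;-26 -3 0 0 0 0;-26 -3 0 0 0 0;-26 -3 0 0 0 0;-26 -3 0 0 0 0;-26 -3 0 0 0 0;-26 -3 0 0 0 0' |head -2
python3 -m pendant '-26 -2 0 0 0 0;-26 -3 0 0 0 0;-26 -3 0 0 0 0;-26 -3 0 0 0 0;-26 -3 0 0 0 0;-26 -2 0 0 0 0;-26 -2 0 0 0 0;-26 -1 0 0 0 0;-26 0 0 0 0 0;-26 0 0 0 0 0;-22 0 0 0 0 0;-12 0 0 0 0 0' |head -3
python3 -m pendant '0 0 0 0 0 0;0 0 0 0 0 0;0 0 0 0 0 0'|head -3
python3 w.py pics/w2.png
python3 - <<'E'
from h import *
f=np.load("wrist.npz");W=f["W"];d=f["d"]
near=(abs(W[...,0]-500)<80)&(abs(W[...,1]+367)<80)&(d>0)
for lo,hi in((40,50),(63,73)):
    t=W[near&(W[...,2]>lo)&(W[...,2]<hi)]
    r=cv2.minAreaRect(t[:,:2].astype(np.float32));c=cv2.minEnclosingCircle(t[:,:2].astype(np.float32))
    print(len(t),np.median(t[:,2]).round(1),r,c)
for n in("scene","side"):
    g=np.load(n+"0.npz");V=world(n,g["d"])
    near=(abs(V[...,0]-500)<80)&(abs(V[...,1]+367)<80)
    for lo,hi in((42,49),(65,71)):
        t=V[near&(V[...,2]>lo)&(V[...,2]<hi)];print(n,len(t),cv2.minAreaRect(t[:,:2].astype(np.float32)),cv2.minEnclosingCircle(t[:,:2].astype(np.float32)))
E
```

```text
time: 6.42
position: [551.3, 216.1, 234.3]
time: 7.42
position: [518.0, -74.7, 230.4]
time: 8.42
position: [498.7, -369.4, 230.1]
eef_rot: [-0.001, 0.708, 0.706, -0.0]
time: 8.67
position: [499.9, -366.1, 231.0]
eef_rot: [-0.0, 0.707, 0.707, 0.0]
[ 499.9 -366.1  231. ] 0.263148525418745 [ 0.26  0.06 -0.14] 8.6667
4110 45.6 ((497.8077392578125, -366.12005615234375), (90.18138885498047, 99.97454071044922), 87.67411804199219) ((497.8576354980469, -365.6357421875), 64.82630920410156)
700 67.9 ((498.0792236328125, -365.5848388671875), (34.74667739868164, 34.13385772705078), 89.47784423828125) ((498.1582946777344, -365.9900817871094), 17.79759407043457)
scene 1099 ((501.1312255859375, -366.2641296386719), (89.3321533203125, 100.35102844238281), 87.41705322265625) ((501.1658935546875, -365.5319519042969), 64.3027114868164)
scene 175 ((500.5744934082031, -365.70855712890625), (34.293190002441406, 33.46342468261719), 22.915462493896484) ((501.0106506347656, -365.5340576171875), 18.001731872558594)
side 931 ((495.6891784667969, -367.7196044921875), (89.48011016845703, 99.99700927734375), 88.90796661376953) ((495.4996032714844, -368.92108154296875), 63.60972595214844)
side 138 ((495.08270263671875, -367.661376953125), (33.60029220581055, 34.173362731933594), 84.85758972167969) ((494.978271484375, -366.85150146484375), 18.436002731323242)
```

View pics/w2.png

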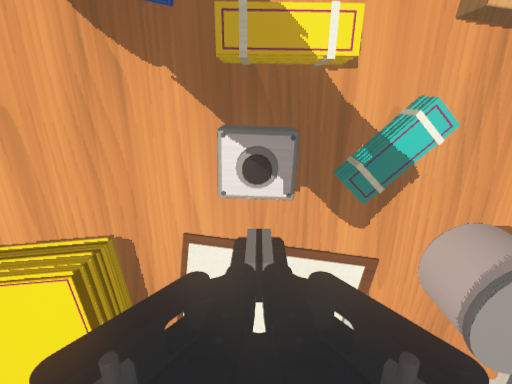

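The wrist view shows the black button at (257,168), centred on its box. It measures (498,-366,68), and 36 mm across fits. I'll descend to just above it, then press slowly.

```bash
python3 -m pendant '0 -2 8 0 0 0;0 0 15 0 0 0;0 0 18 0 0 0;0 0 18 0 0 0;0 0 18 0 0 0;0 0 18 0 0 0;0 0 18 0 0 0;0 0 15 0 0 0;0 0 12 0 0 0;0 0 8 0 0 0;0 0 4 0 0 0;0 0 0 0 0 0' |head -4
python3 -m pendant '0 0 2 0 0 0;0 0 2 0 0 0;0 0 2 0 0 0;0 0 2 0 0 0;0 0 2 0 0 0;0 0 0 0 0 0' |head -4
python3 -m pendant '0 0 2 0 0 0;0 0 1.5 0 0 0;0 0 1 0 0 0;0 0 0 0 0 0;0 0 0 0 0 0' |head -4
```

```text
time: 9.72
position: [497.9, -366.7, 78.7]
eef_rot: [-0.0, 0.707, 0.707, -0.0]
wrist_force: [-0.4, 0.2, 0.6]
time: 10.22
position: [497.9, -366.9, 68.9]
eef_rot: [-0.0, 0.707, 0.707, -0.0]
wrist_force: [-0.2, 0.4, 0.3]
time: 10.63
position: [498.1, -367.1, 65.0]
eef_rot: [0.0, 0.707, 0.707, 0.0]
wrist_force: [-0.8, -0.9, 2.7]
```

```bash
python3 -m pendant '0 0 1.5 0 0 0;0 0 1.5 0 0 0;0 0 1 0 0 0;0 0 0 0 0 0;0 0 0 0 0 0' |head -4
python3 -m pendant '0 0 1 0 0 0;0 0 0.5 0 0 0;0 0 0 0 0 0;0 0 0 0 0 0' |head -4
```

```text
time: 11.05
position: [498.1, -367.1, 61.1]
eef_rot: [0.0, 0.707, 0.707, 0.0]
wrist_force: [-0.3, 0.2, 6.9]
time: 11.38
position: [498.3, -367.2, 60.9]
eef_rot: [0.001, 0.707, 0.707, 0.0]
wrist_force: [-6.2, 4.8, 18.3]
```

The button bottomed out: the force jumped to 18 N and the tip stopped at 60.9 mm. I'll lift clear.

```bash
python3 -m pendant '0 0 -3 0 0 0;0 0 -4 0 0 0;0 0 -6 0 0 0;0 0 -10 0 0 0;0 0 -16 0 0 0;0 0 -20 0 0 0;0 0 -20 0 0 0;0 0 -20 0 0 0;0 0 -20 0 0 0;0 0 -16 0 0 0;0 0 -10 0 0 0;0 0 -5 0 0 0' |head -4
python3 -m pendant '0 0 0 0 0 0;0 0 0 0 0 0;0 0 0 0 0 0;0 0 0 0 0 0;0 0 0 0 0 0;0 0 0 0 0 0'|head -4
python3 w.py pics/w3.png
python3 - <<'E'
from h import *
f=np.load("wrist.npz");W=f["W"];t=W[(np.hypot(W[...,0]-498,W[...,1]+366)<14)&(f["d"]>0)];print(np.median(t[:,2]))
for n in("scene","side"):
    p,d=capture(n);np.savez(f"{n}0.npz",p=p,d=d)
E
python3 m.py | grep topz
```

```text
time: 12.38
position: [498.2, -367.1, 211.0]
eef_rot: [0.001, 0.707, 0.707, 0.0]
wrist_force: [0.0, 0.7, -0.4]
time: 12.88
position: [497.9, -366.9, 208.8]
eef_rot: [-0.0, 0.707, 0.707, -0.0]
wrist_force: [0.5, 0.2, 0.5]
[ 497.9 -366.9  208.8] 0.3221171132444002 [0.53 0.16 0.47] 12.8833
258.829765689379
scene (285, 162) 35 [261, 149, 49, 26, 639] topz 15.1 rect [552.4 217.1] [146.3  51.5] 6.6
scene (274, 189) 40 [250, 168, 49, 45, 1180] topz 51.2 rect [591.6  77. ] [ 47.9 146.9] 82.9
scene (243, 221) 41 [217, 199, 52, 44, 1181] topz 39.0 rect [577.5 -62.1] [ 50.5 147. ] 86.3
scene (191, 250) 42 [161, 223, 59, 56, 1757] topz 67.0 rect [ 532.  -221.6] [ 49.6 146.9] 89.0
side (190, 172) 0 [0, 0, 512, 384, 186099] topz 507.4 rect [ 369.2 -270.8] [113.2 233.9] 54.2
side (228, 185) 4 [202, 178, 51, 27, 768] topz 50.5 rect [557.1  79.4] [51.2 83.6] 83.0
side (255, 215) 5 [228, 195, 52, 42, 1091] topz 38.7 rect [573.5 -63.6] [ 51.2 145.6] 86.0
side (282, 255) 6 [254, 228, 55, 56, 1599] topz 66.6 rect [ 527.8 -223.1] [ 48.7 148.3] 89.4
```

The bundles haven't moved. The button reading picked up gripper pixels, so I'll filter those out and then hand in.

Run:
```python
from h import *
f=np.load("wrist.npz");W=f["W"];t=W[(np.hypot(W[...,0]-498,W[...,1]+366)<14)&(f["d"]>0)&(W[...,2]<150)];z=np.median(t[:,2]);print(z)
if abs(z-68)<2: print(manip.sign_off())
```

```text
68.03500337045676
the job is handed in; nothing more can be done
None
```

The job is handed in at about 13 s: the fingertips held still for 3 s, 20 mm above the middle of the lowest bundle, then the logging button was pressed fully down and came back up to 68 mm; the arm is clear and the bundles haven't moved.

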